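# Find the full clip tin on the desk by its weight

## Robot

A 6-joint arm with a two-finger parallel gripper is mounted at the origin on the work surface. World frame = base frame: x ahead of the robot, y to its left, z up, the work surface at z = 0. Lengths are in mm, angles in rad, forces in N, time in s.
With the tool pointing down it reaches from about 375 to 925 mm from the base axis. Payload 5.7 kg.
Tool frame: the origin (TCP) lies midway between the tips of the shut fingers; the grasp point (between the pads) lies bot.tcp_to_grasp behind it (bot.tcp_to_grasp is the distance from the TCP to the grasp point, in mm); z points along the fingers, y is the line along which they close (so a half turn about z gives the same grasp; the last joint's range is limited). The gripper opens to 85 mm and grips with 20 to 120 N. Pads are 22 mm wide; open, the fingers measure 114 mm over their backs; the gripper's body (76 mm by 85 mm) begins 54 mm behind the grasp point. The pads swing forward as they close: fully open they stand 13 mm farther back than shut.
Start: joints at [-1.283, 0.359, 1.51, -0, 1.272, -0.115], TCP at [235.18, -551.954, 231.267] pointing down, gripper open.
Joint ranges: [-2.97, 2.97], [-1.01, 2.36], [0.21, 2.38], [-0.96, 4.11], [0.2, 2.71], [-2.98, 2.98]. Speed limits (rad/s): [2.39, 2.39, 3.14, 3.14, 3.14, 3.14].

## Interface

Orientations are given as a rotation vector (axis times angle).
In Python, from workcell import bot gives the robot as it stands.
- The arm moves only by the shell command python3 steer.py 'ROWS' [OPENING] [FORCE]. ROWS is a JSON list of rows, 1 to 10 of them, each of 6 numbers: dx, dy, dz in mm, then a rotation vector rx, ry, rz in rad; each row is the pose to reach, as a shift and turn from the pose commanded when the command began, along the tool's axes at that moment; what a row does not reach only later rows make up. A row lasts 1/10 s, in which the tool goes at most 50 mm and 0.15 rad, less where a joint would pass 70% of its speed; a pose out of reach is approached as far as the arm can. OPENING is the finger opening in mm, set as the command begins (- or left out keeps the last). The fingers move at their own pace and stop on an object; FORCE is the grip in N (left out, the last holds). Time passes only in rows, so rows that do not move let the fingers close. It prints the time, the measured TCP pose, the force, the opening and the grip force at its end.
- bot.get_state(): the state, without advancing time (a new reading comes with each control period).
- bot.read_camera(name): name is "scene" or "top" or "wrist"; returns a dict with "img" (480x640x3 uint8, blue, green, red), "depth" (480x640 float32, mm along the optical axis (not along the pixel's ray), 0 where there is no reading), "fovy" (degrees; the focal length in pixels is half the picture's height over the tangent of half this angle, whatever the lens; pixels are square), "cx", "cy" (the principal point, pixels), "pose" (4x4, takes a point from camera to world coordinates). Camera axes: x right, y down, z forward; pixel columns grow to the right and rows downward; lengths in mm; the calibration is good to about 2 mm. The wrist camera is an equidistant fisheye: a pixel r from the principal point sees the ray r / f radians off the axis. A picture is of the moment at which its call begins.
- bot.job_done(): hands the job in; it is judged then, once.
The state is a dict: "time": time; "qpos": joint angles; "qvel": joint speeds; "joint_efforts": joint torques, N m; "ee_pos": TCP position; "tool_rot": TCP orientation; "contact_force": force on the tool from outside, world axes, zero at the start; "ft_torque": the same for the moment, N m; "width": finger opening in mm; "grip_force": force on a finger pad.
Only numpy, scipy, OpenCV 4.12 (cv2) and the standard library are available. Lean on these libraries where they do the work, as an engineer would, in place of code of your own. Each camera call takes 0.05 s, during which the arm holds its last target. There are 200 camera calls.

## Task

One of the three identical tins on the cork board is full of paper clips, the other two are nearly empty. Heft them one at a time, first the one on the blue round, then white, then red: lift each about 5 cm by itself and set it down (do not drop it) standing on its own round before the next. Then finish with the heaviest one held upright in the gripper about 20 cm above the desk, still holding it, with the other two standing on their rounds and the mug, mouse and clock left alone; the tin on red need not be set down if it is the heaviest.

Things in the scene. Friction and masses are not known exactly. Their poses are not given: they have to be found in the camera images.
- tin_a: one of three identical closed round tins, green with brass-coloured lid and foot, standing upright, 60 mm in diameter, 88 mm tall, straight sides; origin at the centre of its underside, z up. One of the three, on any of the rounds, is full and weighs 0.57 to 0.71 kg; the other two weigh 0.18 to 0.38 kg. Only weight tells them apart
- tin_b: one of three identical closed round tins, green with brass-coloured lid and foot, standing upright, 60 mm in diameter, 88 mm tall, straight sides; origin at the centre of its underside, z up. One of the three, on any of the rounds, is full and weighs 0.57 to 0.71 kg; the other two weigh 0.18 to 0.38 kg. Only weight tells them apart
- tin_c: one of three identical closed round tins, green with brass-coloured lid and foot, standing upright, 60 mm in diameter, 88 mm tall, straight sides; origin at the centre of its underside, z up. One of the three, on any of the rounds, is full and weighs 0.57 to 0.71 kg; the other two weigh 0.18 to 0.38 kg. Only weight tells them apart
- spot_blue (a point): centre of the blue felt round (100 mm across, flat) at the left end (+y at yaw 0) of the cork board, on the board's top face, 10 mm above the desk. One tin starts within about 6 mm of it
- spot_white (a point): centre of the white felt round (100 mm across, flat) at the middle of the cork board, on the board's top face, 10 mm above the desk. One tin starts within about 6 mm of it
- spot_red (a point): centre of the red felt round (100 mm across, flat) at the right end (-y at yaw 0) of the cork board, on the board's top face, 10 mm above the desk. One tin starts within about 6 mm of it
- board: fixed cork board flat on the desk, 150 mm (its x) by 420 mm (its y) by 10 mm thick, carrying the blue, white and red felt rounds in a row along its y axis, 130 mm apart; origin at the centre of its underside. Its place and yaw vary
- mug: empty blue ceramic mug, 80 mm across, 95 mm tall, with a handle; origin at the centre of its underside. Leave alone
- mouse: black computer mouse, 105 by 58 by 33 mm; origin at the centre of its underside. Leave alone
- clock: small round blue desk clock, 72 mm across, on a wooden foot, 81 mm tall; origin at the centre of its underside. Leave alone

How it is judged (in metres and radians):
On the way, in this order (a step that is already met when the one before it is completed fails the run):
1. the tin of the blue round is gripped and lifted at least 30 mm while the other two stand in their places (((height (world z) of tin_a above 0.04 m and contact force between the fingers and tin_a above 1 N and distance of each of tin_b, tin_c from where it was at the start of the episode below 0.025 m and horizontal distance between each of tin_b, tin_c and spot_blue above 0.06 m) or (height (world z) of tin_b above 0.04 m and contact force between the fingers and tin_b above 1 N and distance of each of tin_a, tin_c from where it was at the start of the episode below 0.025 m and horizontal distance between each of tin_a, tin_c and spot_blue above 0.06 m) or (height (world z) of tin_c above 0.04 m and contact force between the fingers and tin_c above 1 N and distance of each of tin_a, tin_b from where it was at the start of the episode below 0.025 m and horizontal distance between each of tin_a, tin_b and spot_blue above 0.06 m))), for 0.1 s.
2. the tin of the white round is gripped and lifted at least 30 mm while the other two stand in their places (((height (world z) of tin_a above 0.04 m and contact force between the fingers and tin_a above 1 N and distance of each of tin_b, tin_c from where it was at the start of the episode below 0.025 m and horizontal distance between each of tin_b, tin_c and spot_white above 0.06 m) or (height (world z) of tin_b above 0.04 m and contact force between the fingers and tin_b above 1 N and distance of each of tin_a, tin_c from where it was at the start of the episode below 0.025 m and horizontal distance between each of tin_a, tin_c and spot_white above 0.06 m) or (height (world z) of tin_c above 0.04 m and contact force between the fingers and tin_c above 1 N and distance of each of tin_a, tin_b from where it was at the start of the episode below 0.025 m and horizontal distance between each of tin_a, tin_b and spot_white above 0.06 m))), for 0.1 s.
3. the tin of the red round is gripped and lifted at least 30 mm while the other two stand in their places (((height (world z) of tin_a above 0.04 m and contact force between the fingers and tin_a above 1 N and distance of each of tin_b, tin_c from where it was at the start of the episode below 0.025 m and horizontal distance between each of tin_b, tin_c and spot_red above 0.06 m) or (height (world z) of tin_b above 0.04 m and contact force between the fingers and tin_b above 1 N and distance of each of tin_a, tin_c from where it was at the start of the episode below 0.025 m and horizontal distance between each of tin_a, tin_c and spot_red above 0.06 m) or (height (world z) of tin_c above 0.04 m and contact force between the fingers and tin_c above 1 N and distance of each of tin_a, tin_b from where it was at the start of the episode below 0.025 m and horizontal distance between each of tin_a, tin_b and spot_red above 0.06 m))), for 0.1 s.
At the end, for the whole second after the job is handed in: Heaviest tin held still in the fingers (under 30 mm/s), within 0.3 rad of upright, underside 140 to 300 mm above the desk; the other two upright, still, untouched (each pressing on the board under 4.7 N), within 25 mm of their starts; mug, mouse and clock within 30 mm of theirs (((height (world z) of tin_a between 0.14 and 0.3 m and angle between tin_a's own z axis and vertical below 0.3 rad and linear speed of tin_a below 0.03 m/s and contact force between the fingers and tin_a above 2 N and distance of each of tin_b, tin_c from where it was at the start of the episode below 0.025 m and angle between each of tin_b, tin_c's own z axis and vertical below 0.1 rad and linear speed of each of tin_b, tin_c below 0.02 m/s and contact force between tin_b and board between 1 and 4.7 N and contact force between each of tin_b, tin_c and the arm below 0.1 N and contact force between each of tin_b, tin_c and the fingers below 0.1 N and contact force between each of tin_b, tin_c, mug, mouse, clock and tin_a below 0.1 N and contact force between tin_c and board between 1 and 4.7 N) or (height (world z) of tin_b between 0.14 and 0.3 m and angle between tin_b's own z axis and vertical below 0.3 rad and linear speed of tin_b below 0.03 m/s and contact force between the fingers and tin_b above 2 N and distance of each of tin_a, tin_c from where it was at the start of the episode below 0.025 m and angle between each of tin_a, tin_c's own z axis and vertical below 0.1 rad and linear speed of each of tin_a, tin_c below 0.02 m/s and contact force between tin_a and board between 1 and 4.7 N and contact force between each of tin_a, tin_c and the arm below 0.1 N and contact force between each of tin_a, tin_c and the fingers below 0.1 N and contact force between each of tin_a, tin_c, mug, mouse, clock and tin_b below 0.1 N and contact force between tin_c and board between 1 and 4.7 N) or (height (world z) of tin_c between 0.14 and 0.3 m and angle between tin_c's own z axis and vertical below 0.3 rad and linear speed of tin_c below 0.03 m/s and contact force between the fingers and tin_c above 2 N and distance of each of tin_a, tin_b from where it was at the start of the episode below 0.025 m and angle between each of tin_a, tin_b's own z axis and vertical below 0.1 rad and linear speed of each of tin_a, tin_b below 0.02 m/s and contact force between tin_a and board between 1 and 4.7 N and contact force between each of tin_a, tin_b and the arm below 0.1 N and contact force between each of tin_a, tin_b and the fingers below 0.1 N and contact force between each of tin_a, tin_b, mug, mouse, clock and tin_c below 0.1 N and contact force between tin_b and board between 1 and 4.7 N)) and distance of each of mug, mouse, clock from where it was at the start of the episode below 0.03 m); the arm keeps its last pose, push and grip.
It fails at once if a tin is knocked over (angle between any of tin_a, tin_b, tin_c's own z axis and vertical above 0.8 rad).
It fails at once if a tin is dropped (falls freely more than about 15 mm) ((linear speed of tin_a above 0.55 m/s and contact force between the fingers and tin_a below 0.05 N) or (linear speed of tin_b above 0.55 m/s and contact force between the fingers and tin_b below 0.05 N) or (linear speed of tin_c above 0.55 m/s and contact force between the fingers and tin_c below 0.05 N)).
It fails at once if the mug, mouse or clock is pushed more than 30 mm or tipped over (distance of any of mug, mouse, clock from where it was at the start of the episode above 0.03 m or angle between any of mug, mouse, clock's own z axis and vertical above 0.5 rad).
It also fails if it takes over 61 s, if anything falls off the work surface, if the arm or the gripper's body presses on something with over 40 N, if the wrist force passes 120 N, or if a joint passes its speed limit or range.

## Working session

There is one attempt and no reset: what is moved stays moved. The work goes in short steps, Python scripts to look and compute and a shell command to move; the robot and the scene stay as the last step left them, time stands still between calls to the robot, and variables do not carry over. Pictures are saved under pics/ and viewed, at most 10 in all, crops included, and the job is handed in when it is done.

```bash
ls; mkdir -p pics
python3 - <<'E'
from workcell import bot
import cv2,numpy as np
print(bot.tcp_to_grasp)
s=bot.get_state();print({k:np.round(v,3).tolist() for k,v in s.items()})
a=bot.read_camera("top");b=bot.read_camera("scene")
for n,c in(("top",a),("scene",b)):
    cv2.imwrite(f"pics/{n}0.png",c["img"]);np.savez(f"{n}0.npz",**c);print(n,c["fovy"],c["cx"],c["cy"],np.round(c["pose"],3).tolist())
E
```

```text
pics
steer.py
workcell.py
18.700000000000003
{'time': 0.0, 'qpos': [-1.283, 0.359, 1.511, 0.0, 1.273, -0.115], 'qvel': [-0.0, -0.001, 0.001, 0.0, 0.001, 0.001], 'joint_efforts': [-0.002, -52.763, -27.862, -0.0, 0.013, 0.0], 'ee_pos': [234.994, -551.323, 230.458], 'tool_rot': [-3.076, -0.628, 0.0], 'contact_force': [-0.292, 1.315, 0.119], 'ft_torque': [-0.001, -0.018, 0.031], 'grip_force': 0.0, 'width': 85.539}
top 47.498797840282734 316.83700134561605 245.60790784241755 [[0.014, -0.998, 0.064, 573.926], [-1.0, -0.014, 0.004, -31.119], [-0.003, -0.064, -0.998, 1100.255], [0.0, 0.0, 0.0, 1.0]]
scene 55.758748875719235 316.62254195429415 242.79275929282522 [[0.782, 0.357, -0.511, 1057.405], [0.623, -0.416, 0.662, -545.743], [0.024, -0.836, -0.548, 459.902], [0.0, 0.0, 0.0, 1.0]]
```

View pics/top0.png

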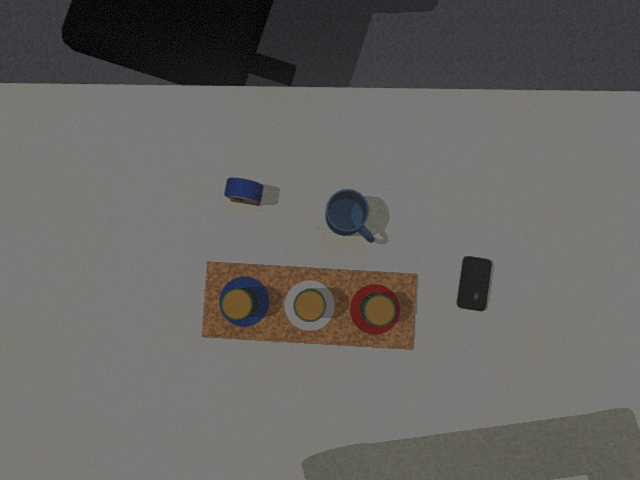

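View pics/scene0.png

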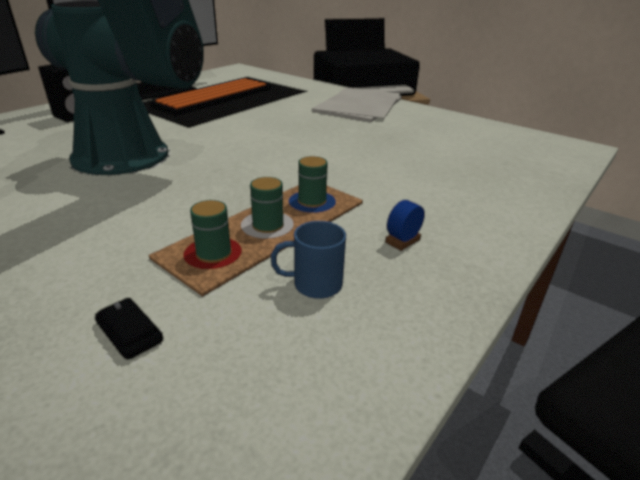

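The top view shows the tins' lids at about (238,304) on blue, (310,306) on white and (380,311) on red. The mug is at (347,213), the clock at (243,190) and the mouse at (475,284). In the scene view the lids are at (312,161), (266,184) and (210,209).

```bash
cat > h.py <<'E'
import numpy as np,cv2
def f(c): return 240/np.tan(np.radians(float(c["fovy"]))/2)
def ray(c,u,v):
    d=np.array([(u-c["cx"])/f(c),(v-c["cy"])/f(c),1]);P=np.array(c["pose"]);return P[:3,3],P[:3,:3]@d
def plane(c,u,v,z):
    o,d=ray(c,u,v);return o+d*(z-o[2])/d[2]
def tri(c1,p1,c2,p2):
    o1,d1=ray(c1,*p1);o2,d2=ray(c2,*p2)
    t=np.linalg.lstsq(np.c_[d1,-d2],o2-o1,rcond=None)[0];a=o1+d1*t[0];b=o2+d2*t[1];return (a+b)/2,np.linalg.norm(a-b)
def blobs(m,amin,near=None):
    n,l,s,ce=cv2.connectedComponentsWithStats(m.astype(np.uint8));return [(ce[i].round(1).tolist(),int(s[i][4]),s[i][:4].tolist()) for i in range(1,n) if s[i][4]>amin]
E
python3 - <<'E'
from h import *
T=np.load("top0.npz");S=np.load("scene0.npz")
for c,pts in((T,[(238,304),(310,306),(380,311),(220,275),(228,290),(322,288),(360,325)]),(S,[(312,161),(266,184),(210,209),(312,180),(330,201)])):
    hsv=cv2.cvtColor(c["img"],cv2.COLOR_BGR2HSV)
    for u,v in pts: print((u,v),hsv[v,u],c["depth"][v,u], (ray(c,u,v)[0]+ray(c,u,v)[1]*c["depth"][v,u]).round(0))
    m=(hsv[...,0]>15)&(hsv[...,0]<28)&(hsv[...,1]>110)&(hsv[...,2]>60)
    m=cv2.morphologyEx(m.astype(np.uint8),cv2.MORPH_OPEN,np.ones((5,5)))
    print(blobs(m,80))
E
```

```text
(238, 304) [ 18 160 107] 999.1234 [529. 116.  97.]
(310, 306) [ 17 150 109] 999.2962 [527. -16.  96.]
(380, 311) [ 17 151 110] 998.08405 [ 520. -144.   96.]
(220, 275) [ 13 137  97] 1087.4702 [582. 166.  12.]
(228, 290) [96 97 55] 1002.49554 [554. 135.  95.]
(322, 288) [10 16 96] 1085.3883 [560. -38.  12.]
(360, 325) [  2 165  94] 1080.774 [ 488. -114.   11.]
[([236.4, 303.8], 627, [223, 290, 28, 28]), ([309.0, 305.4], 612, [296, 292, 27, 28]), ([379.2, 310.1], 624, [366, 297, 28, 28])]
(312, 161) [ 18 148 121] 902.5248 [531. 114. 101.]
(266, 184) [ 18 148 122] 813.64075 [533. -20. 100.]
(210, 209) [ 19 148 122] 731.9236 [ 529. -146.  100.]
(312, 180) [72 88 52] 895.7544 [548.  93.  72.]
(330, 201) [108 176  87] 952.17145 [562. 139.  12.]
[([312.6, 161.4], 178, [302, 157, 22, 10]), ([266.2, 183.3], 254, [254, 178, 26, 12]), ([207.8, 208.0], 357, [193, 201, 30, 15])]
```

Run:
```python
from h import *
T=np.load("top0.npz");S=np.load("scene0.npz")
L=[]
for a,b in (((236.4,303.8),(312.6,161.4)),((309,305.4),(266.2,183.3)),((379.2,310.1),(209,208.3))):
    p,e=tri(T,a,S,b);print(p.round(1),round(e,1),plane(T,*a,98).round(1),plane(S,*b,98).round(1))
for z,a,n in((95,(347,213),"mug"),(75,(245,183),"clock"),(30,(475,284),"mouse")):print(n,plane(T,*a,z).round(0))
# board: two views of corners (top)
for n,u in(("TL",(207,262)),("TR",(417,273)),("BR",(413,349)),("BL",(203,336))):print(n,plane(T,*u,10).round(0))
print(tri(T,(207,262),S,(362,203)),tri(T,(413,349),S,(151,257)),tri(T,(417,273),S,(203,294)))
from workcell import bot
import scipy.spatial.transform as st
s=bot.get_state();print(st.Rotation.from_rotvec(s["tool_rot"]).as_matrix().round(3))
```

```text
[529.3 118.5  98.3] 0.7 [529.6 118.8  98. ] [528.7 118.8  98. ]
[528.5 -14.2  97.9] 0.3 [528.6 -14.1  98. ] [528.5 -14.5  98. ]
[ 522.2 -142.2   97.5] 0.7 [ 521.9 -142.4   98. ] [ 523.2 -142.6   98. ]
mug [700. -82.  95.]
clock [757. 111.  75.]
mouse [ 572. -337.   30.]
TL [608. 193.  10.]
TR [ 592. -227.   10.]
BR [ 442. -220.   10.]
BL [461. 197.  10.]
(array([607.5164192 , 193.97387179,   1.23608706]), np.float64(1.9580375988398255)) (array([ 442.76173108, -218.3410229 ,    5.1050548 ]), np.float64(5.027741570893156)) (array([ 592.71037921, -226.64101076,    8.41473071]), np.float64(1.8536494399597632))
[[ 0.92   0.392 -0.   ]
 [ 0.392 -0.92   0.002]
 [ 0.    -0.002 -1.   ]]
```

```bash
cat > go.py <<'E'
# go.py x y z [yaw]: shift in tool axes from the measured pose to the world TCP target
import sys,numpy as np
from workcell import bot
from scipy.spatial.transform import Rotation as R
s=bot.get_state();M=R.from_rotvec(s["tool_rot"])
t=np.array(list(map(float,sys.argv[1:4])))
print("t",round(float(s["time"]),2),"pos",np.round(s["ee_pos"],1),"F",np.round(s["contact_force"],2),"w",round(float(s["width"]),1),"grip",round(float(s["grip_force"]),1))
G=R.from_matrix(np.diag([1.,-1,-1]))
print("d",M.inv().apply(t-s["ee_pos"]).round(1),"rot",(M.inv()*G).as_rotvec().round(3))
E
r='[533,-502,30,0,0,0.403]'
python3 steer.py '[[533,-502,30,0,0,0.403],[533,-502,30,0,0,0.403],[533,-502,30,0,0,0.403],[533,-502,30,0,0,0.403],[533,-502,30,0,0,0.403],[533,-502,30,0,0,0.403],[533,-502,30,0,0,0.403],[533,-502,30,0,0,0.403],[533,-502,30,0,0,0.403],[533,-502,30,0,0,0.403]]' 85; python3 go.py 529.3 118.6 200
```

```text
time: 1.1
ee_pos: [435.7, -92.3, 210.7]
tool_rot: [-3.142, 0.001, -0.0]
contact_force: [1.2, -0.8, 0.2]
width: 85.2
grip_force: 0.0
t 1.1 pos [435.7 -92.3 210.7] F [ 1.23 -0.81  0.24] w 85.2 grip 0.0
d [  93.5 -210.9   10.7] rot [-0. -0. -0.]
```

```bash
python3 steer.py '[[90,-200,10,0,0,0],[90,-200,10,0,0,0],[90,-200,10,0,0,0],[90,-200,10,0,0,0],[90,-200,10,0,0,0],[90,-200,10,0,0,0],[90,-200,10,0,0,0],[90,-200,10,0,0,0]]'; python3 go.py 529.3 118.6 190
python3 - <<'E'
from workcell import bot
import cv2,numpy as np
c=bot.read_camera("wrist");cv2.imwrite("pics/w1.png",c["img"]);np.savez("w1.npz",**c);print(c["fovy"],c["cx"],c["cy"])
E
```

```text
time: 1.9
ee_pos: [524.7, 104.6, 200.6]
tool_rot: [3.141, -0.002, -0.002]
contact_force: [-0.4, 0.3, 1.1]
width: 85.3
grip_force: 0.0
t 1.9 pos [524.7 104.6 200.6] F [-0.44  0.31  1.06] w 85.3 grip 0.0
d [  4.6 -14.   10.6] rot [ 0.     0.001 -0.001]
65.70646984690485 321.48832064650264 236.46885916013454
```

View pics/w1.png

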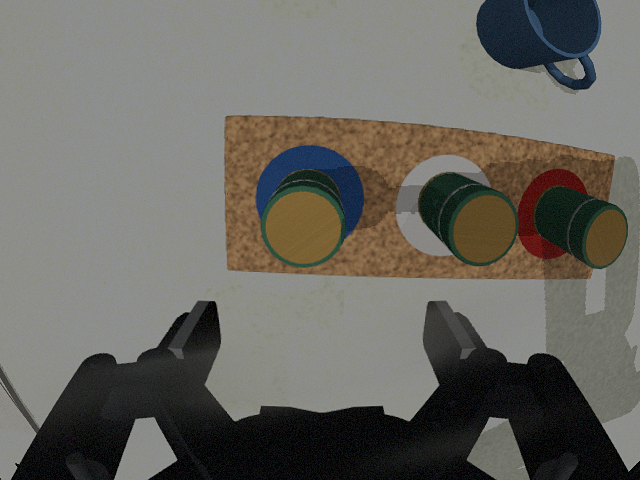

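The wrist view shows the blue tin's lid at about (304,227), and the finger tips at (205,320) and (435,320). I'll check the lid with this third view and settle over the tin.

```bash
python3 - <<'E'
from h import *
c=np.load("w1.npz");hsv=cv2.cvtColor(c["img"],cv2.COLOR_BGR2HSV)
m=(hsv[...,0]>15)&(hsv[...,0]<28)&(hsv[...,1]>110)&(hsv[...,2]>60)
m=cv2.morphologyEx(m.astype(np.uint8),cv2.MORPH_OPEN,np.ones((9,9)))
for p,a,b in blobs(m,1500):
    x,y=p[0]-c["cx"],p[1]-c["cy"];r=np.hypot(x,y);th=r/f(c);d=c["pose"][:3,:3]@np.array([x/r*np.sin(th),y/r*np.sin(th),np.cos(th)]);o=c["pose"][:3,3]
    print(p,a,(o+d*(98-o[2])/d[2]).round(1))
E
python3 steer.py '[[4.6,-14,10,0,0,0],[4.6,-14,40,0,0,0],[4.6,-14,60,0,0,0],[4.6,-14,60,0,0,0],[4.6,-14,60,0,0,0],[4.6,-14,60,0,0,0]]'; python3 go.py 529.3 118.6 50
```

```text
[302.8, 227.0] 4244 [531.3 117.2  98. ]
[483.8, 228.5] 3258 [530.5 -14.9  98. ]
[605.6, 237.2] 1716 [ 523.6 -142.7   98. ]
time: 2.55
ee_pos: [531.0, 119.8, 141.8]
tool_rot: [-3.141, 0.001, -0.003]
contact_force: [0.8, 0.2, 0.8]
width: 84.7
grip_force: 0.0
t 2.55 pos [531.  119.8 141.8] F [0.84 0.24 0.85] w 84.7 grip 0.0
d [-1.9  1.2 91.8] rot [-0.    -0.002 -0.001]
```

```bash
python3 steer.py '[[-1,1.5,30,0,0,0],[-1,1.5,60,0,0,0],[-1,1.5,80,0,0,0],[-1,1.5,92,0,0,0],[-1,1.5,92,0,0,0],[-1,1.5,92,0,0,0]]'; python3 go.py 530 118.3 50
python3 steer.py '[[0,0,0,0,0,0],[0,0,0,0,0,0],[0,0,0,0,0,0],[0,0,0,0,0,0],[0,0,0,0,0,0],[0,0,0,0,0,0],[0,0,0,0,0,0],[0,0,0,0,0,0]]' 45 50; python3 go.py 530 118.3 105
```

```text
time: 3.15
ee_pos: [530.0, 118.3, 49.8]
tool_rot: [-3.141, 0.0, -0.002]
contact_force: [1.1, 0.3, -0.3]
width: 84.8
grip_force: 0.0
t 3.15 pos [530.  118.3  49.8] F [ 1.08  0.34 -0.34] w 84.8 grip 0.0
d [-0.  -0.  -0.2] rot [-0.    -0.001 -0.   ]
time: 3.95
ee_pos: [530.1, 118.2, 50.3]
tool_rot: [-3.141, 0.0, -0.004]
contact_force: [-1.1, -1.1, 4.3]
width: 58.9
grip_force: 52.4
t 3.95 pos [530.1 118.2  50.3] F [-1.05 -1.09  4.26] w 58.9 grip 52.4
d [ -0.   -0.1 -54.7] rot [-0.    -0.002 -0.   ]
```

```bash
python3 steer.py '[[0,0,-10,0,0,0],[0,0,-25,0,0,0],[0,0,-40,0,0,0],[0,0,-52,0,0,0],[0,0,-52,0,0,0],[0,0,-52,0,0,0],[0,0,-52,0,0,0],[0,0,-52,0,0,0],[0,0,-52,0,0,0],[0,0,-52,0,0,0]]'
for i in 1 2 3; do python3 steer.py '[[0,0,0,0,0,0],[0,0,0,0,0,0]]' | grep -E 'force|time'; done; python3 go.py 530 118.3 52
```

```text
time: 4.95
ee_pos: [528.9, 118.2, 100.5]
tool_rot: [-3.142, 0.0, 0.001]
contact_force: [0.5, -0.4, -6.2]
width: 58.9
grip_force: 56.0
time: 5.15
contact_force: [-0.3, 0.8, -6.7]
grip_force: 56.0
time: 5.35
contact_force: [-0.1, 0.8, -6.1]
grip_force: 56.0
time: 5.55
contact_force: [0.1, -0.3, -7.0]
grip_force: 56.0
t 5.55 pos [529.1 118.2 100.9] F [ 0.13 -0.31 -6.97] w 59.4 grip 56.0
d [ 0.9 -0.1 48.9] rot [-0.  0. -0.]
```

```bash
python3 steer.py '[[0,0,15,0,0,0],[0,0,30,0,0,0],[0,0,42,0,0,0],[0,0,47,0,0,0],[0,0,49,0,0,0],[0,0,50.5,0,0,0],[0,0,51.5,0,0,0],[0,0,51.5,0,0,0],[0,0,51.5,0,0,0]]'
python3 go.py 530 118.3 50
```

```text
time: 6.45
ee_pos: [529.5, 118.2, 50.3]
tool_rot: [-3.141, 0.0, -0.002]
contact_force: [-3.7, -1.2, 4.6]
width: 58.5
grip_force: 56.7
t 6.45 pos [529.5 118.2  50.3] F [-3.73 -1.24  4.62] w 58.5 grip 56.7
d [ 0.5 -0.1  0.3] rot [-0.    -0.001 -0.   ]
```

Contact made (+4.6 N). Release, rise, and go over white.

```bash
python3 steer.py '[[0,0,0,0,0,0],[0,0,0,0,0,0],[0,0,0,0,0,0],[0,0,0,0,0,0],[0,0,0,0,0,0],[0,0,0,0,0,0]]' 85 | tail -3
python3 steer.py '[[0,0,-20,0,0,0],[0,0,-50,0,0,0],[0,0,-85,0,0,0],[0,35,-95,0,0,0],[0,85,-95,0,0,0],[0,132.5,-95,0,0,0],[0,132.5,-95,0,0,0],[0,132.5,-95,0,0,0],[0,132.5,-95,0,0,0]]'; python3 go.py 529.5 -14.4 50
```

```text
contact_force: [-0.2, 0.5, 0.0]
width: 85.1
grip_force: 0.0
time: 7.95
ee_pos: [528.8, -13.5, 144.2]
tool_rot: [-3.141, 0.0, 0.001]
contact_force: [-0.5, -0.0, 0.1]
width: 85.1
grip_force: 0.0
t 7.95 pos [528.8 -13.5 144.2] F [-0.47 -0.    0.15] w 85.1 grip 0.0
d [ 0.8  1.  94.2] rot [-0.001  0.001 -0.   ]
```

```bash
python3 steer.py '[[0.8,1,30,0,0,0],[0.8,1,60,0,0,0],[0.8,1,82,0,0,0],[0.8,1,94,0,0,0],[0.8,1,94,0,0,0],[0.8,1,94,0,0,0]]'|grep ee_pos
python3 steer.py '[[0,0,0,0,0,0],[0,0,0,0,0,0],[0,0,0,0,0,0],[0,0,0,0,0,0],[0,0,0,0,0,0],[0,0,0,0,0,0],[0,0,0,0,0,0],[0,0,0,0,0,0]]' 45 50 | grep -E 'force|width|ee'
python3 steer.py '[[0,0,-10,0,0,0],[0,0,-25,0,0,0],[0,0,-40,0,0,0],[0,0,-52,0,0,0],[0,0,-52,0,0,0],[0,0,-52,0,0,0],[0,0,-52,0,0,0],[0,0,-52,0,0,0],[0,0,-52,0,0,0],[0,0,-52,0,0,0]]'
for i in 1 2 3; do python3 steer.py '[[0,0,0,0,0,0],[0,0,0,0,0,0]]' | grep -E 'contact|time'; done
```

```text
ee_pos: [530.3, -14.6, 50.7]
ee_pos: [530.9, -15.4, 51.7]
contact_force: [-1.0, 0.9, 6.2]
width: 59.2
grip_force: 52.8
time: 10.35
ee_pos: [529.7, -15.3, 101.9]
tool_rot: [-3.141, 0.0, 0.001]
contact_force: [0.5, -0.3, -2.3]
width: 58.9
grip_force: 54.5
time: 10.55
contact_force: [-0.8, 0.5, -3.2]
time: 10.75
contact_force: [-0.4, 0.4, -2.7]
time: 10.95
contact_force: [0.6, 1.1, -3.1]
```

White is light, about 0.28 kg. Set it down and go to red.

```bash
python3 steer.py '[[0,0,15,0,0,0],[0,0,30,0,0,0],[0,0,42,0,0,0],[0,0,47,0,0,0],[0,0,49,0,0,0],[0,0,50.5,0,0,0],[0,0,51.5,0,0,0],[0,0,51.5,0,0,0],[0,0,51.5,0,0,0]]' | grep -E 'ee|contact'
python3 steer.py '[[0,0,0,0,0,0],[0,0,0,0,0,0],[0,0,0,0,0,0],[0,0,0,0,0,0],[0,0,0,0,0,0],[0,0,0,0,0,0]]' 85 | tail -3
python3 steer.py '[[0,0,-20,0,0,0],[0,0,-50,0,0,0],[0,0,-85,0,0,0],[0,35,-95,0,0,0],[-3,80,-95,0,0,0],[-7,127.5,-95,0,0,0],[-7,127.5,-95,0,0,0],[-7,127.5,-95,0,0,0],[-7,127.5,-95,0,0,0]]'; python3 go.py 522.8 -142.5 50
```

```text
ee_pos: [530.2, -15.4, 51.7]
contact_force: [-1.3, 0.5, 6.5]
contact_force: [0.1, 0.0, -0.1]
width: 85.1
grip_force: 0.0
time: 13.35
ee_pos: [522.5, -141.8, 145.6]
tool_rot: [-3.141, 0.0, 0.001]
contact_force: [-0.3, -0.0, -0.1]
width: 85.1
grip_force: 0.0
t 13.35 pos [ 522.5 -141.8  145.6] F [-0.32 -0.04 -0.07] w 85.1 grip 0.0
d [ 0.4  0.8 95.6] rot [-0.001  0.001 -0.   ]
```

```bash
python3 steer.py '[[0.4,0.8,30,0,0,0],[0.4,0.8,60,0,0,0],[0.4,0.8,83,0,0,0],[0.4,0.8,95,0,0,0],[0.4,0.8,95,0,0,0],[0.4,0.8,95,0,0,0]]'|grep ee_pos
python3 steer.py '[[0,0,0,0,0,0],[0,0,0,0,0,0],[0,0,0,0,0,0],[0,0,0,0,0,0],[0,0,0,0,0,0],[0,0,0,0,0,0],[0,0,0,0,0,0],[0,0,0,0,0,0]]' 45 50 | grep -E 'force|width|ee'
python3 steer.py '[[0,0,-10,0,0,0],[0,0,-25,0,0,0],[0,0,-40,0,0,0],[0,0,-52,0,0,0],[0,0,-52,0,0,0],[0,0,-52,0,0,0],[0,0,-52,0,0,0],[0,0,-52,0,0,0],[0,0,-52,0,0,0],[0,0,-52,0,0,0]]'
for i in 1 2 3; do python3 steer.py '[[0,0,0,0,0,0],[0,0,0,0,0,0]]' | grep -E 'contact|time'; done
```

```text
ee_pos: [523.7, -143.0, 51.3]
ee_pos: [524.2, -143.7, 52.2]
contact_force: [-0.2, 1.9, 6.9]
width: 59.3
grip_force: 52.9
time: 15.75
ee_pos: [523.0, -143.5, 102.4]
tool_rot: [-3.141, 0.0, 0.001]
contact_force: [0.1, 0.9, -2.1]
width: 59.0
grip_force: 54.3
time: 15.95
contact_force: [0.4, 0.3, -2.0]
time: 16.15
contact_force: [0.0, -0.6, -2.7]
time: 16.35
contact_force: [-0.3, -0.4, -2.4]
```

Red is light too, about 0.23 kg, so blue is the full tin. Set red down and return over blue at a safe height.

```bash
python3 steer.py '[[0,0,15,0,0,0],[0,0,30,0,0,0],[0,0,42,0,0,0],[0,0,47,0,0,0],[0,0,49,0,0,0],[0,0,50.5,0,0,0],[0,0,51.5,0,0,0],[0,0,51.5,0,0,0],[0,0,51.5,0,0,0]]' | grep -E 'ee|contact'
python3 steer.py '[[0,0,0,0,0,0],[0,0,0,0,0,0],[0,0,0,0,0,0],[0,0,0,0,0,0],[0,0,0,0,0,0],[0,0,0,0,0,0]]' 85 | tail -3
python3 steer.py '[[0,0,-20,0,0,0],[0,0,-50,0,0,0],[0,0,-90,0,0,0],[0,-40,-110,0,0,0],[0,-85,-110,0,0,0],[3,-130,-110,0,0,0],[5,-175,-110,0,0,0],[6,-220,-110,0,0,0],[6,-262,-110,0,0,0],[6,-262,-110,0,0,0]]' | grep ee
python3 steer.py '[[0,0,0,0,0,0],[0,0,0,0,0,0],[0,0,0,0,0,0]]' | grep ee; python3 go.py 530 118.2 51
python3 - <<'E'
from workcell import bot
from h import *
c=bot.read_camera("wrist");cv2.imwrite("pics/w2.png",c["img"])
hsv=cv2.cvtColor(c["img"],cv2.COLOR_BGR2HSV)
m=(hsv[...,0]>15)&(hsv[...,0]<28)&(hsv[...,1]>110)&(hsv[...,2]>60)
m=cv2.morphologyEx(m.astype(np.uint8),cv2.MORPH_OPEN,np.ones((9,9)))
for p,a,b in blobs(m,700):
    x,y=p[0]-c["cx"],p[1]-c["cy"];r=np.hypot(x,y);th=r/f(c);d=c["pose"][:3,:3]@np.array([x/r*np.sin(th),y/r*np.sin(th),np.cos(th)]);o=c["pose"][:3,3]
    print(p,a,(o+d*(98-o[2])/d[2]).round(1))
E
```

```text
ee_pos: [523.6, -143.7, 52.2]
contact_force: [-2.9, 1.9, 7.0]
contact_force: [0.2, 0.1, -1.1]
width: 85.0
grip_force: 0.0
ee_pos: [528.9, 123.0, 161.4]
ee_pos: [529.3, 117.1, 161.3]
t 19.15 pos [529.3 117.1 161.3] F [-0.17  0.66  0.11] w 85.0 grip 0.0
d [  0.7  -1.1 110.3] rot [ 0.     0.    -0.002]
[320.0, 253.7] 5636 [530.9 117.8  98. ]
[522.0, 252.8] 3721 [530.2 -14.6  98. ]
```

View pics/w2.png

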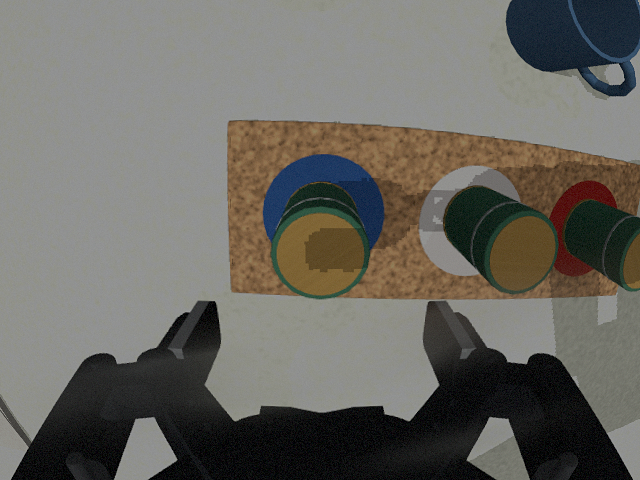

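The wrist view shows all three tins upright on their rounds, with the blue tin's lid at (320,254) and the white one's at (522,253). They have moved less than 1 mm, and the mug is untouched. Grasp blue and lift it 190 mm.

```bash
python3 steer.py '[[0.7,-1,35,0,0,0],[0.7,-1,70,0,0,0],[0.7,-1,95,0,0,0],[0.7,-1,110,0,0,0],[0.7,-1,110,0,0,0],[0.7,-1,110,0,0,0]]'|grep ee_pos
python3 steer.py '[[0,0,0,0,0,0],[0,0,0,0,0,0],[0,0,0,0,0,0],[0,0,0,0,0,0],[0,0,0,0,0,0],[0,0,0,0,0,0],[0,0,0,0,0,0],[0,0,0,0,0,0]]' 45 55 | grep -E 'force|width|ee'
python3 steer.py '[[0,0,-10,0,0,0],[0,0,-30,0,0,0],[0,0,-55,0,0,0],[0,0,-80,0,0,0],[0,0,-105,0,0,0],[0,0,-130,0,0,0],[0,0,-155,0,0,0],[0,0,-175,0,0,0],[0,0,-187,0,0,0],[0,0,-192,0,0,0]]' | grep ee
python3 steer.py '[[0,0,0,0,0,0],[0,0,0,0,0,0],[0,0,0,0,0,0],[0,0,0,0,0,0],[0,0,0,0,0,0],[0,0,0,0,0,0],[0,0,0,0,0,0],[0,0,0,0,0,0]]'
python3 - <<'E'
from workcell import bot
import cv2
c=bot.read_camera("scene");cv2.imwrite("pics/s2.png",c["img"])
E
```

```text
ee_pos: [530.3, 118.7, 51.5]
ee_pos: [531.1, 119.0, 52.8]
contact_force: [-0.9, -3.1, 6.3]
width: 59.2
grip_force: 58.2
ee_pos: [529.9, 119.6, 244.4]
time: 22.4
ee_pos: [530.1, 119.4, 243.4]
tool_rot: [-3.141, 0.0, -0.0]
contact_force: [0.1, -0.4, -6.2]
width: 58.9
grip_force: 61.2
```

View pics/s2.png

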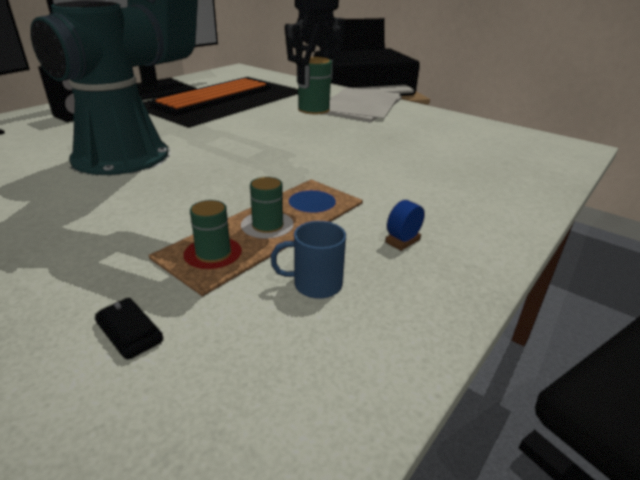

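The scene view shows the full tin held upright at (314,85). The other two stand on white (266,205) and red (210,232), and nothing else has moved.

```bash
python3 -c "
from workcell import bot
print(bot.job_done())"
```

```text
the job is handed in; nothing more can be done
None
```

I hefted all three tins in order and handed the job in at about 22 s: the tin from the blue round is the heaviest (about 0.65 kg, against 0.28 kg on white and 0.23 kg on red) and is held upright about 20 cm above the desk, with the others on their rounds and the mug, mouse and clock left alone; the hand-in returned no verdict.

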